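# Swap tweezers and viscometer between case and draining tray

### The arm

A 6-joint arm with a two-finger parallel gripper is mounted at the origin on a cart in front of the work surface, level with it; the furniture and walls round the work are solid. World frame = base frame: x ahead of the robot, y to its left, z up, the work surface at z = 0. Lengths are in m, angles in rad, forces in N, time in s.
With the tool pointing down it reaches from about 0.25 to 0.775 m from the base axis. Payload 4 kg.
Tool frame: the origin (TCP) lies on the centre line of the jaws, within the pads' length; the fingertips stand robot.tips_ahead ahead of it and the grasp point (between the pads) lies 8 mm behind it (robot.tips_ahead is the distance from the TCP to the fingertips, in m); z points along the fingers, y is the line along which they close (so a half turn about z gives the same grasp; the last joint's range is limited). The gripper opens to 94 mm and grips with 3 to 60 N. Pads are 16 mm wide; open, the fingers measure 119 mm over their backs; the gripper's body (75 mm by 177 mm) begins 78 mm behind the grasp point.
Start: joints at [-1.427, 0.087, 1.371, -0, 1.684, -0.103], TCP at [0.134, -0.533, 0.217] pointing down, gripper open.
Joint ranges: [-3.1, 3.1], [-0.76, 2.03], [0.27, 2.55], [-1.08, 4.22], [0.17, 2.65], [-2.57, 2.57]. Speed limits (rad/s): [2.79, 2.79, 3.14, 3.14, 3.14, 3.14].

### API

Orientations are given as [roll, pitch, yaw] about the fixed x, y, z axes, in that order (R = Rz(yaw) Ry(pitch) Rx(roll)).
In Python, from bench import robot, snapshot, close_job, spotter gives the robot as it stands. The module is installed in compiled form; this text tells all that it offers.
- The arm moves only by the tool servo_tool, never from a script. Its argument "commands" is one flat list of numbers, 7 for each row, row after row: the shift along the tool's x, y, z in m, then the turn, a rotation vector about the tool's x, y, z in degrees, then the finger opening in m, from 0 to 0.094. In form: [x, y, z, ax, ay, az, grip, x, y, z, ax, ay, az, grip, ...]. A call has 1 to 10 rows; each row is the pose to reach, as a shift and turn from the pose commanded when the call began, along the tool's axes at that moment; what a row does not reach only later rows make up. A row lasts 1/8 s, in which the tool goes at most 62.5 mm and 10.7 degrees, less where a joint would pass 70% of its speed; a pose out of reach is approached as far as the arm can. A call with a gripper value outside its range is refused whole. The fingers move at their own pace and stop on an object; the grip force is fixed at half the most. Time passes only in rows, so rows that repeat a pose let the fingers close. It gives the time, the measured TCP pose, the force, the opening and the grip force at its end, in the units of the state.
- robot.get_obs(): the state, without advancing time (a new reading comes with each control period).
- snapshot(name): name is "side" or "top" or "wrist"; returns a dict with "img" (480x640x3 uint8, blue, green, red), "camera_matrix" (3x3 intrinsics, pixels), "extrinsics" (4x4, takes a point from camera to world coordinates); the wrist camera has in their place "hand_eye" (4x4, takes a point from camera to tool coordinates, whose origin is the TCP and whose axes are the flange's). Camera axes: x right, y down, z forward; pixel columns grow to the right and rows downward; lengths in m; the calibration is good to about 2 mm. The wrist camera is an equidistant fisheye: a pixel r from the principal point sees the ray r / f radians off the axis. A picture is of the moment at which its call begins: read the wrist's pose just before it. There is no depth.
- close_job(): hands the job in; it is judged then, once.
Trained networks look in a picture, given as the dict that the camera call returned (one of the last four; its "shot" number tells which), for a name from the list of things; names that differ only in an ending like _2 or _b are one class to them, and where a whole thing is asked for, a point or a joint stands for the part that bears it (a point fixed in the world has none). Each returns a list of dicts, best first, with "conf" (0 to 1); they miss things now and then, are a little off and sometimes report something else, mostly with a low value. They report only what shows in the picture. A call takes as long as a camera call.
- spotter.trace(name, picture): "region" (480x640 bool, what is visible of it) and "box" ([left, top, width, height] in pixels, round what is visible of it).
The state is a dict: "time": time; "joint_positions": joint angles; "qvel": joint speeds; "joint_torque": joint torques, N m; "tool_pos": TCP position; "ee_rot": TCP orientation; "wrist_force": force on the tool from outside, world axes, zero at the start; "wrist_torque": the same for the moment, N m; "width": finger opening in m; "finger_force": force on a finger pad.
Only numpy, scipy, OpenCV 4.12 (cv2) and the standard library are available. Lean on these libraries where they do the work, as an engineer would, in place of code of your own. Each camera call takes 0.05 s, during which the arm holds its last target. There are 200 camera calls.

### The job

The tweezers were left in the viscometer's case: put them in the draining tray, and pick the U-shaped glass viscometer out of the clutter there and lay it flat along the channel in the case, either way round, setting it down rather than dropping it. Then close the case's lid fully. The other things stay in the tray.

Things in the scene. Friction and masses are not known exactly. Their poses are not given: they have to be found in the camera images.
- viscometer: Clear glass U-tube viscometer lying flat: 178 mm long (its x), up to 45 mm wide (its y), 18 mm high; origin on its underside, at the middle of its length and width, z up. To the fingers it is a block 185 x 36 x 16 mm centred 2 mm along +x from the origin; grip it across the width, near the middle of its length. About 50 g.
- tray: Grey open draining tray with a dark mat, 310 mm (its x) x 210 mm (its y), fixed to the bench. Origin under its centre on the bench, z up; mat top 6 mm above the origin, walls 4 mm thick, rim at 42 mm.
- case: Grey case with clear lid, fixed, 130 mm (its x; hinge on the +x side) x 226 mm (its y), walls 4 mm thick, 44 mm high. Origin under its centre on the bench. Inside, rigid black foam: floor at 10 mm, a channel along y, 52 mm wide, 196 mm long, between blocks and end stops 28 mm high; no side blocks within 45 mm of the middle, so fingers have the whole 122 mm inner depth there.
- case_nest (a point): Centre of the channel's floor in the case, 10 mm above the bench; axes as the case's. A seated viscometer has its underside here and its x along the case's y, in either sense.
- case_lid (a joint): Lid angle in rad: 0 shut, up to 2.05 open (leaning back past upright); stiff hinge, stays where left. Hinge line along the case's y through case x = 65 mm, z = 44 mm. Clear cover, 130 mm from hinge to front edge, 226 mm wide, top face 14 mm above the hinge line when shut; foam pads under it then reach down to 28 mm above the bench, just over a seated viscometer.
- case_lid_edge (a point): Middle of the lid's front edge, on its outer (top) face, 130 mm from the hinge line.
- thermometer: Thermometer in a straight round tube, 284 mm long (its y), 16 mm wide, 13 mm high, lying in the tray; origin at mid length on its underside. Stays in the tray.
- tweezers: Steel tweezers, 126 mm long (its y), 12 mm wide, 10 mm high, lying at the start in the case's channel, roughly along it; origin at the middle of the underside. They go into the tray, where the widest free strip of mat lies along the -y wall (about tray x = 15 mm, y = -68 mm).
- dish: Round glass dish with lid, 68 mm across, 17 mm high, in the tray; origin at the centre of its underside. Stays in the tray.
- stopper_a: Rubber stopper, 32 mm across, 24 mm high, in the tray; origin at the centre of its underside. Stays in the tray.
- stopper_b: Smaller rubber stopper, 25 mm across, 24 mm high, in the tray; origin at the centre of its underside. Stays in the tray.
- stopper_c: Largest rubber stopper, 38 mm across, 24 mm high, in the tray; origin at the centre of its underside. Stays in the tray.

How it is judged:
On the way, in this order (a step that is already met when the one before it is completed fails the run):
1. the tweezers lie in the tray, let go (x of tweezers in the frame of tray between -0.15 and 0.15 m and y of tweezers in the frame of tray between -0.1 and 0.1 m and z of tweezers in the frame of tray below 0.035 m and contact force between tweezers and the fingers below 0.05 N and linear speed of tweezers below 0.05 m/s), for 0.1 s.
2. it lies flat in the case's channel, let go, with the lid still open (x of viscometer in the frame of case_nest between -0.014 and 0.014 m and y of viscometer in the frame of case_nest between -0.012 and 0.012 m and z of viscometer in the frame of case_nest below 0.005 m and angle between the x axis of viscometer and the y axis of case, either way round below 0.15 rad and angle between viscometer's own z axis and vertical below 0.08 rad and contact force between viscometer and the fingers below 0.05 N and value of joint case_lid above 0.5 rad), for 0.2 s.
At the end, for the whole second after the job is handed in: The viscometer rests flat in the channel, within 14 mm across and 12 mm along of its centre, under 5 mm above its floor, aligned within 0.15 rad, level within 0.08 rad; the lid is shut within 0.05 rad. The tweezers rest in the tray, their middle inside its walls and under 35 mm up. All is still (x of viscometer in the frame of case_nest between -0.014 and 0.014 m and y of viscometer in the frame of case_nest between -0.012 and 0.012 m and z of viscometer in the frame of case_nest below 0.005 m and angle between the x axis of viscometer and the y axis of case, either way round below 0.15 rad and angle between viscometer's own z axis and vertical below 0.08 rad and x of tweezers in the frame of tray between -0.15 and 0.15 m and y of tweezers in the frame of tray between -0.1 and 0.1 m and z of tweezers in the frame of tray below 0.035 m and linear speed of each of tweezers, viscometer below 0.02 m/s and value of joint case_lid below 0.05 rad and velocity of joint case_lid between -0.05 and 0.05 rad/s); the robot touches nothing.
It fails at once if the viscometer is dropped or flung: faster than 0.6 m/s with no finger touching it (linear speed of viscometer above 0.6 m/s and contact force between viscometer and the fingers below 0.01 N).
It fails at once if one of the tray's other things leaves the tray (centre outside its walls, or lifted above 60 mm) ((x of thermometer in the frame of tray above 0.155 m or x of thermometer in the frame of tray below -0.155 m or y of thermometer in the frame of tray above 0.105 m or y of thermometer in the frame of tray below -0.105 m or z of thermometer in the frame of tray above 0.06 m) or (x of dish in the frame of tray above 0.155 m or x of dish in the frame of tray below -0.155 m or y of dish in the frame of tray above 0.105 m or y of dish in the frame of tray below -0.105 m or z of dish in the frame of tray above 0.06 m) or (x of stopper_a in the frame of tray above 0.155 m or x of stopper_a in the frame of tray below -0.155 m or y of stopper_a in the frame of tray above 0.105 m or y of stopper_a in the frame of tray below -0.105 m or z of stopper_a in the frame of tray above 0.06 m) or (x of stopper_b in the frame of tray above 0.155 m or x of stopper_b in the frame of tray below -0.155 m or y of stopper_b in the frame of tray above 0.105 m or y of stopper_b in the frame of tray below -0.105 m or z of stopper_b in the frame of tray above 0.06 m) or (x of stopper_c in the frame of tray above 0.155 m or x of stopper_c in the frame of tray below -0.155 m or y of stopper_c in the frame of tray above 0.105 m or y of stopper_c in the frame of tray below -0.105 m or z of stopper_c in the frame of tray above 0.06 m)).
It also fails if it takes over 67 s, if anything falls off the work surface, if the arm or the gripper's body presses on something with over 40 N, if the wrist force passes 120 N, or if a joint passes its speed limit or range.

## Working session

There is one attempt and no reset: what is moved stays moved. The work goes in short steps, Python scripts to look and compute and a tool call to move; the robot and the scene stay as the last step left them, time stands still between calls to the robot, and variables do not carry over. Pictures are saved under pics/ and viewed, at most 10 in all, crops included, and the job is handed in when it is done.

Besides the shell and the picture viewer there is one more tool, called after "Call:" in YAML: its name, and indented under it one key for each argument. servo_tool: Moves the arm, as the interface text tells. Its arguments: {"type":"object","properties":{"commands":{"type":"array","items":{"type":"number"}}},"required":["commands"]}

```bash
mkdir -p pics; cat > h.py <<'E'
import numpy as np, cv2
from scipy.spatial.transform import Rotation as R
from bench import robot, snapshot, close_job, spotter
def proj_plane(s,px,z):
    K=np.array(s["camera_matrix"]);T=np.array(s["extrinsics"])
    px=np.atleast_2d(px).astype(float)
    d=np.c_[(px-K[:2,2])/[K[0,0],K[1,1]],np.ones(len(px))]@T[:3,:3].T
    o=T[:3,3]; return o+d*((z-o[2])/d[:,2])[:,None]
def to_px(s,P):
    K=np.array(s["camera_matrix"]);T=np.linalg.inv(np.array(s["extrinsics"]))
    c=np.atleast_2d(P)@T[:3,:3].T+T[:3,3]; p=c@K.T; return p[:,:2]/p[:,2:]
def foot(s,reg,z):
    ys,xs=np.nonzero(reg); P=proj_plane(s,np.c_[xs,ys],z)[:,:2].astype(np.float32)
    return P, cv2.minAreaRect(P)
E
cat > a.py <<'E'
from h import *
o=robot.get_obs(); print(o["time"],o["tool_pos"],o["ee_rot"],robot.tips_ahead,o["width"])
for n in("top","side"):
    s=snapshot(n); cv2.imwrite(f"pics/{n}0.png",s["img"])
    print(n,np.round(s["camera_matrix"],1).tolist(),np.round(s["extrinsics"],3).tolist())
    for k,z in dict(tray=.042,case=.044,case_lid=.05,viscometer=.014,thermometer=.012,tweezers=.018,dish=.02,stopper_a=.03).items():
        for d in spotter.trace(k,s)[:4]:
            P,r=foot(s,d["region"],z); print(k,round(d["conf"],2),d["box"],d["region"].sum(),np.round(P.mean(0),3),[np.round(v,3) for v in r])
E
python3 a.py
```

```text
0.0 [ 0.13429671 -0.53283751  0.21534205] [-3.13948528e+00 -1.98911933e-04  2.46770565e-01] 0.011 0.094018553301728
top [[451.2, 0.0, 321.9], [0.0, 451.2, 242.1], [0.0, 0.0, 1.0]] [[0.011, -0.997, 0.073, 0.467], [-1.0, -0.013, -0.025, -0.034], [0.026, -0.072, -0.997, 0.92], [0.0, 0.0, 0.0, 1.0]]
tray 0.59 [341.2, 159.0, 129.7, 174.1] 14335 [ 0.534 -0.222] [array([ 0.53 , -0.219]), array([0.22 , 0.319]), np.float64(83.174)]
tray 0.39 [436.7, 176.7, 13.8, 17.5] 228 [ 0.65  -0.293] [array([ 0.65 , -0.293]), array([0.032, 0.032]), np.float64(89.571)]
case 0.88 [166.1, 162.0, 131.3, 120.7] 13481 [0.572 0.112] [array([0.57 , 0.124]), array([0.23 , 0.261]), np.float64(0.012)]
case_lid 0.75 [163.1, 162.7, 132.3, 50.4] 5513 [0.636 0.117] [array([0.636, 0.123]), array([0.263, 0.094]), np.float64(87.483)]
viscometer 0.56 [381.4, 213.2, 39.2, 81.4] 631 [ 0.506 -0.213] [array([ 0.516, -0.215]), array([0.04 , 0.174]), np.float64(72.602)]
thermometer 0.59 [347.9, 172.0, 21.7, 139.1] 1002 [ 0.542 -0.131] [array([ 0.543, -0.131]), array([0.017, 0.283]), np.float64(83.009)]
thermometer 0.44 [374.4, 17
[... 1763 characters left out ...]
537, 0.115]), array([0.012, 0.091]), np.float64(7.24)]
tweezers 0.59 [154.5, 201.3, 115.8, 159.8] 9608 [0.683 0.031] [array([0.688, 0.003]), array([0.393, 0.171]), np.float64(87.754)]
dish 0.77 [382.9, 200.1, 30.2, 21.6] 615 [ 0.42  -0.267] [array([ 0.419, -0.269]), array([0.066, 0.081]), np.float64(13.884)]
stopper_a 0.7 [289.5, 172.1, 14.7, 18.0] 180 [ 0.651 -0.285] [array([ 0.65 , -0.285]), array([0.029, 0.06 ]), np.float64(21.769)]
stopper_a 0.67 [265.2, 204.4, 8.3, 12.1] 104 [ 0.661 -0.163] [array([ 0.661, -0.162]), array([0.018, 0.038]), np.float64(23.138)]
stopper_a 0.62 [379.5, 234.9, 20.2, 17.3] 334 [ 0.409 -0.148] [array([ 0.408, -0.148]), array([0.036, 0.057]), np.float64(13.969)]
```

```bash
python3 - <<'E'
import cv2,numpy as np
a=cv2.imread('pics/top0.png')[140:350,140:480];a=cv2.resize(a,(800,494),interpolation=cv2.INTER_CUBIC);cv2.imwrite('pics/t0c.png',a)
a=cv2.imread('pics/side0.png')[150:430,140:440];a=cv2.resize(a,(640,597),interpolation=cv2.INTER_CUBIC);cv2.imwrite('pics/s0c.png',a)
E
```

```text
(no output)
```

View pics/t0c.png

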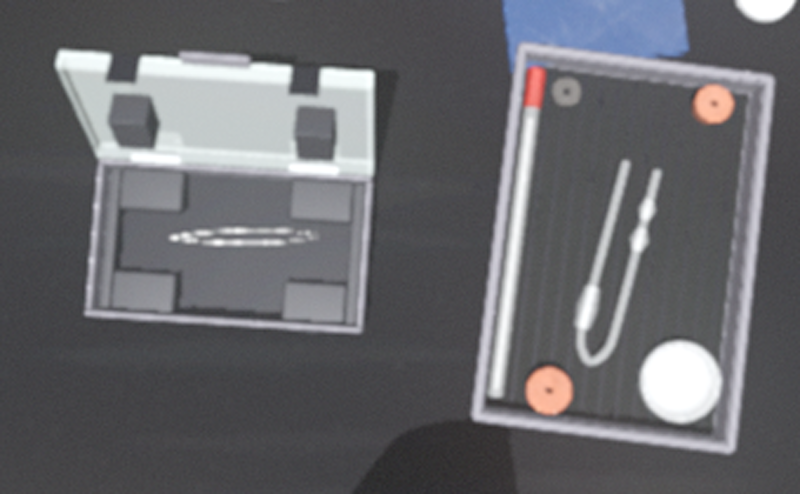

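View pics/s0c.png

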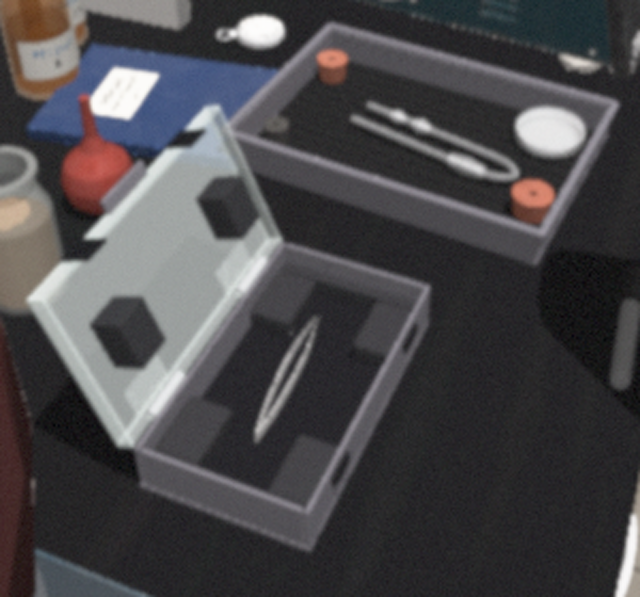

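The top view shows the case on the left with tweezers in the channel (crop 170..318, 237). The tray is on the right. The viscometer's bend is at crop (592,362), and its arms end at about (626,162) and (657,172).

```bash
cat > b.py <<'E'
from h import *
s=snapshot("top"); c=lambda L:np.array(L)/np.array([800/340,494/210])+140
np.set_printoptions(precision=4,suppress=True)
Q=proj_plane(s,c([(85,316),(361,330),(372,177),(98,163)]),.044)[:,:2]
print("case",Q.tolist(),Q.mean(0)); d=Q[0]-Q[1];d2=Q[3]-Q[2];print("len",np.linalg.norm(d),np.linalg.norm(d2),np.linalg.norm(Q[0]-Q[3]),"ydir",np.degrees(np.arctan2(-d[0],d[1])),np.degrees(np.arctan2(-d2[0],d2[1])))
Q=proj_plane(s,c([(518,45),(773,75),(733,452),(473,418)]),.042)[:,:2]
d=Q[0]-Q[3];d2=Q[1]-Q[2];print("tray",Q.mean(0),np.linalg.norm(d),np.linalg.norm(d2),np.linalg.norm(Q[0]-Q[1]),"xdir",np.degrees(np.arctan2(d[1],d[0])),np.degrees(np.arctan2(d2[1],d2[0])))
Q=proj_plane(s,c([(170,238),(318,236),(243,230),(243,245)]),.015)[:,:2];print("twz",Q.tolist(),(Q[0]+Q[1])/2)
for n in("top","side"):
  s=snapshot(n)
  for k,z in(("tweezers",.015),("viscometer",.014)):
    for e in spotter.trace(k,s)[:1]:
      P,r=foot(s,e["region"],z);print(n,k,e["conf"],r, cv2.boxPoints(r).tolist())
  im=s["img"].copy()
s=snapshot("top")
# viscometer landmark pts
print(proj_plane(s,c([(626,162),(657,172),(592,364),(578,315),(648,240)]),.014)[:,:2].tolist())
E
python3 b.py
```

```text
case [[0.465746080924309, 0.22379901682014175], [0.4566777984619485, -0.0015192030487250346], [0.5834049147059078, -0.008713299793737049], [0.5918538601145716, 0.2174245625178124]] [0.5244 0.1077]
len 0.22550062960376 0.22629564169324137 0.12626878331540428 ydir -2.304713982778504 -2.139685270123205
tray [ 0.5295 -0.22  ] 0.3138958519358261 0.31803302192161803 0.21767638084965568 xdir -6.517491808875843 -6.752527613917864
twz [[0.5325922536323147, 0.1628813484443717], [0.535886516751842, 0.03740263560990971], [0.5402074918873093, 0.10124758505363789], [0.5273960565655722, 0.10094977790530103]] [0.5342 0.1001]
top tweezers 0.63 ((0.5341143012046814, 0.14947788417339325), (0.0020071729086339474, 0.007959612645208836), 0.7231587171554565) [[0.5330605506896973, 0.15344470739364624], [0.5331610441207886, 0.14548572897911072], [0.5351680517196655, 0.14551106095314026], [0.5350675582885742, 0.15347003936767578]]
top viscometer 0.64 ((0.5152218341827393, -0.21574866771697998), (0.041503287851810455, 0.1738327294588089), 73.0912094116211) [[0.4260273575782776, -0.21032366156578064], [0.592345
[... 235 characters left out ...]
587890625) [[0.5299050211906433, 0.1598854660987854], [0.53192538022995, 0.07945877313613892], [0.5448245406150818, 0.07978281378746033], [0.5428041815757751, 0.1602095067501068]]
side viscometer 0.86 ((0.520072340965271, -0.2194325476884842), (0.04660993069410324, 0.17446063458919525), 71.56919860839844) [[0.4299483001232147, -0.21396344900131226], [0.5954601764678955, -0.2691207826137543], [0.6101963520050049, -0.22490164637565613], [0.4446845054626465, -0.1697443127632141]]
[[0.6035465230795362, -0.22718863855438137], [0.595211830981305, -0.2541261562857195], [0.4294539390250996, -0.19754053593236137], [0.4710105084772664, -0.18554145433394215], [0.5360959354739012, -0.24603093177675656]]
```

```bash
cat > c.py <<'E'
from h import *
from scipy.optimize import least_squares
np.set_printoptions(precision=4,suppress=True)
t=snapshot("top"); s=snapshot("side")
ct=lambda L:np.array(L)/(800/340)+140
cs=lambda L:np.array(L)/(640/300)+[140,150]
def W(p,P):
    a=p[2]; P=np.array(P,float); return np.c_[p[0]+P[:,0]*np.cos(a)-P[:,1]*np.sin(a),p[1]+P[:,0]*np.sin(a)+P[:,1]*np.cos(a),P[:,2]]
base=[(-.065,.113,.044),(-.065,-.113,.044)]
def lid(th,h): return [(.065-.13*np.cos(th)+h*np.sin(th),y,.044+.13*np.sin(th)+h*np.cos(th)) for y in(.113,-.113)]
def f(p):
    w=W(p,base+lid(p[3],.014))
    return np.r_[(to_px(t,w)-ct([(85,316),(361,330),(58,53),(375,70)])).ravel(),(to_px(s,w)-cs([(311,517),(430,287),(30,300),(216,107)])).ravel()]
r=least_squares(f,[.526,.108,-.04,1.9]);print(r.x,r.fun)
E
python3 c.py
```

```text
[ 0.5266  0.1077 -0.0533  1.916 ] [-0.0488 -1.0116  0.0956  0.5442  0.5731 -0.0606 -0.8451  1.9263 -0.5669
 -0.9778  1.0784 -0.4161  0.7417  0.4344 -2.4956  0.2534]
```

```bash
cat > plan.py <<'E'
import sys
from h import *
# args: x,y,z,yawdeg[,tilt] ... world waypoints; shifts in current tool frame. tilt: fingers lean to case +x
def plan(ws):
    o=robot.get_obs();p=np.array(o["tool_pos"]);R0=R.from_euler("xyz",o["ee_rot"])
    for w in ws:
        w=list(w)+[0]*(5-len(w)); ax=np.array([np.sin(.046),np.cos(.046),0])
        T=R.from_rotvec(-np.radians(w[4])*ax)*R.from_euler("xyz",[np.pi,0,np.radians(w[3])])
        d=R0.inv().apply(np.array(w[:3])-p); rv=np.degrees((R0.inv()*T).as_rotvec())
        print(np.round(d,4).tolist(),np.round(rv,1).tolist())
    print("t",o["time"],np.round(p,4),np.round(np.degrees(o["ee_rot"]),1))
if __name__=="__main__": plan([tuple(map(float,a.split(","))) for a in sys.argv[1:]])
E
python3 plan.py .534,.1,.2,91.5,8 .534,.1,.12,91.5,8 .534,.1,.06,91.5,8
```

```text
[0.5423, -0.5165, 0.0165] [-7.1, 4.9, -77.2]
[0.5423, -0.5165, 0.0965] [-7.1, 4.9, -77.2]
[0.5423, -0.5165, 0.1565] [-7.1, 4.9, -77.2]
t 1.4 [ 0.1344 -0.5334  0.2165] [180.   -0.   14.1]
```

Call:
servo_tool:
  commands: [0.054, -0.052, 0, -0.7, 0.5, -7.7, 0.06, 0.108, -0.103, 0, -1.4, 1, -15.4, 0.03, 0.163, -0.155, 0, -2.1, 1.5, -23.2, 0.03, 0.217, -0.207, 0, -2.8, 2, -30.9, 0.03, 0.271, -0.258, 0, -3.5, 2.5, -38.6, 0.03, 0.325, -0.31, 0, -4.3, 3, -46.3, 0.03, 0.38, -0.361, 0, -5, 3.4, -54, 0.03, 0.434, -0.413, 0, -5.7, 3.9, -61.8, 0.03, 0.5, -0.475, 0.01, -6.5, 4.5, -70, 0.03, 0.542, -0.5165, 0.0165, -7.1, 4.9, -77.2, 0.03]

```text
time: 2.65
tool_pos: [0.4689, -0.0032, 0.2093]
ee_rot: [3.0, 0.011, 1.6]
wrist_force: [0.2, -0.7, -0.1]
width: 0.0301
finger_force: 0.0
```

```bash
python3 plan.py .534,.1,.08,91.5,8 .534,.1,.035,91.5,8 .534,.1,.025,91.5,8
```

```text
[0.1026, 0.0494, 0.1365] [0.1, 0.0, 0.2]
[0.1031, 0.0431, 0.1811] [0.1, 0.0, 0.2]
[0.1032, 0.0417, 0.191] [0.1, 0.0, 0.2]
t 2.65 [ 0.4689 -0.0032  0.2093] [171.9   0.6  91.7]
```

Call:
servo_tool:
  commands: [0.04, 0.04, 0.02, 0, 0, 0, 0.03, 0.08, 0.049, 0.04, 0, 0, 0, 0.03, 0.1026, 0.0494, 0.08, 0, 0, 0, 0.03, 0.1026, 0.0494, 0.11, 0, 0, 0, 0.03, 0.1026, 0.0494, 0.11, 0, 0, 0, 0.03]

```text
time: 3.28
tool_pos: [0.5275, 0.0982, 0.1025]
ee_rot: [3.009, 0.01, 1.597]
wrist_force: [0.8, -0.4, 0.1]
width: 0.03
finger_force: 0.0
```

```bash
python3 plan.py .534,.1,.035,91.5,8 .534,.1,.025,91.5,8; python3 - <<'E'
from h import *
s=snapshot("wrist");print(s.keys(),np.round(s["hand_eye"],3).tolist(),np.array(s["camera_matrix"]).tolist());cv2.imwrite("pics/w1.png",s["img"])
E
```

```text
[0.0024, -0.0024, 0.0678] [-0.4, 0.0, 0.0]
[0.0025, -0.0037, 0.0777] [-0.4, 0.0, 0.0]
t 3.275 [0.5275 0.0982 0.1025] [172.4   0.6  91.5]
dict_keys(['img', 'camera_matrix', 'hand_eye', 'shot']) [[-0.001, -0.971, -0.241, 0.07], [1.0, -0.001, 0.0, 0.0], [-0.001, -0.241, 0.971, -0.168], [0.0, 0.0, 0.0, 1.0]] [[371.64829954431775, 0.0, 320.67221773309245], [0.0, 371.64829954431775, 241.25176132847656], [0.0, 0.0, 1.0]]
```

View pics/w1.png

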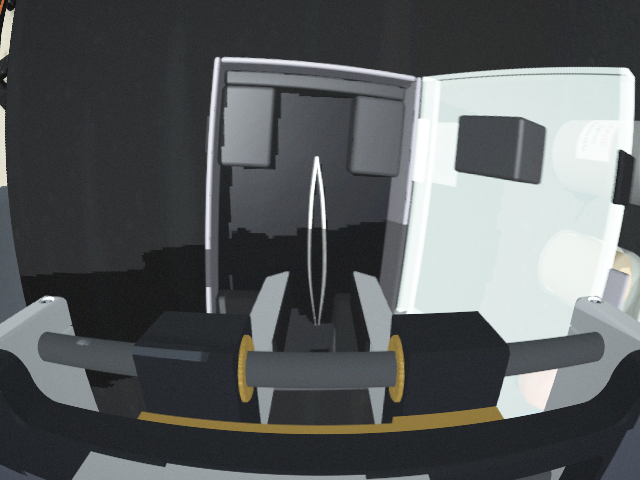

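The wrist view shows the tweezers at x≈317 px, midway between the fingers (285 and 355), so I descend.

Call:
servo_tool:
  commands: [0.002, -0.002, 0.03, 0, 0, 0, 0.03, 0.002, -0.003, 0.055, 0, 0, 0, 0.03, 0.002, -0.003, 0.07, 0, 0, 0, 0.03, 0.002, -0.003, 0.075, 0, 0, 0, 0.03, 0.002, -0.003, 0.075, 0, 0, 0, 0.03]

```text
time: 3.95
tool_pos: [0.5377, 0.0994, 0.0319]
ee_rot: [3.001, 0.01, 1.595]
wrist_force: [-0.3, 1.0, -0.0]
width: 0.03
finger_force: 0.0
```

```bash
python3 plan.py .534,.1,.025,91.5,8
```

```text
[0.0008, -0.0046, 0.0063] [0.1, -0.0, -0.0]
t 3.95 [0.5377 0.0994 0.0319] [171.9   0.6  91.4]
```

Call:
servo_tool:
  commands: [0.001, -0.003, 0.002, 0, 0, 0, 0.03, 0.001, -0.003, 0.004, 0, 0, 0, 0.03, 0.001, -0.003, 0.004, 0, 0, 0, 0.03]

```text
time: 4.32
tool_pos: [0.5345, 0.1004, 0.0266]
ee_rot: [3.002, 0.01, 1.596]
wrist_force: [0.0, 0.0, -0.4]
width: 0.0297
finger_force: 0.0
```

Call:
servo_tool:
  commands: [0, 0, 0.0015, 0, 0, 0, 0.02, 0, 0, 0.0015, 0, 0, 0, 0.0, 0, 0, 0.0015, 0, 0, 0, 0.0, 0, 0, 0.0015, 0, 0, 0, 0.0, 0, 0, 0.0015, 0, 0, 0, 0.0]

```text
time: 4.95
tool_pos: [0.5347, 0.1004, 0.025]
ee_rot: [3.003, 0.01, 1.596]
wrist_force: [-0.0, -0.2, 0.5]
width: 0.0114
finger_force: 29.6
```

```bash
python3 plan.py .53,.1,.15,91.5,8 .537,-.289,.15,-6.6 .537,-.289,.06,-6.6
```

```text
[-0.0015, 0.0126, -0.1244] [-0.0, -0.0, -0.0]
[-0.3905, 0.0094, -0.121] [6.4, -6.4, 97.9]
[-0.3896, -0.0031, -0.0318] [6.4, -6.4, 97.9]
t 4.95 [0.5347 0.1004 0.025 ] [172.    0.6  91.4]
```

Tweezers gripped (11.4 mm). Lifting and carrying them to the tray.

Call:
servo_tool:
  commands: [0, 0.003, -0.03, 0, 0, 0, 0, -0.001, 0.008, -0.08, 0, 0, 0, 0, -0.01, 0.0126, -0.12, 0, 0, 0, 0, -0.05, 0.012, -0.124, 0.7, -0.7, 10.5, 0, -0.1, 0.012, -0.124, 1.4, -1.4, 21, 0, -0.15, 0.011, -0.123, 2.1, -2.1, 31, 0, -0.2, 0.011, -0.123, 2.7, -2.7, 41.5, 0, -0.25, 0.01, -0.122, 3.4, -3.4, 52, 0, -0.3, 0.01, -0.122, 4.1, -4.1, 62.5, 0, -0.35, 0.01, -0.121, 4.8, -4.8, 73, 0]

```text
time: 6.2
tool_pos: [0.5366, -0.2501, 0.1499]
ee_rot: [3.108, -0.021, 0.314]
wrist_force: [1.0, -0.3, -1.2]
width: 0.0119
finger_force: 29.6
```

```bash
python3 plan.py .537,-.289,.12,-6.6 .537,-.289,.06,-6.6
```

```text
[-0.0122, 0.0361, 0.0309] [1.6, -1.6, 24.6]
[-0.0135, 0.0341, 0.0908] [1.6, -1.6, 24.6]
t 6.2 [ 0.5366 -0.2501  0.1499] [178.1  -1.2  18. ]
```

Call:
servo_tool:
  commands: [-0.006, 0.018, 0, 0.7, -0.7, 10.5, 0, -0.0122, 0.034, 0.02, 1.3, -1.3, 20, 0, -0.013, 0.036, 0.05, 1.6, -1.6, 24.8, 0, -0.013, 0.034, 0.075, 1.6, -1.6, 24.8, 0, -0.013, 0.034, 0.09, 1.6, -1.6, 24.8, 0, -0.013, 0.034, 0.09, 1.6, -1.6, 24.8, 0]

```text
time: 6.95
tool_pos: [0.5369, -0.2866, 0.0593]
ee_rot: [-3.141, 0.003, -0.113]
wrist_force: [-0.7, -0.1, 1.0]
width: 0.0114
finger_force: 29.6
```

```bash
python3 plan.py .537,-.289,.024,-6.6; python3 - <<'E'
from h import *
s=snapshot("wrist");cv2.imwrite("pics/w2.png",s["img"])
E
```

```text
[0.0004, 0.0024, 0.0353] [-0.0, 0.1, 0.1]
t 6.95 [ 0.5369 -0.2866  0.0593] [-1.8e+02  1.0e-01 -6.5e+00]
```

View pics/w2.png

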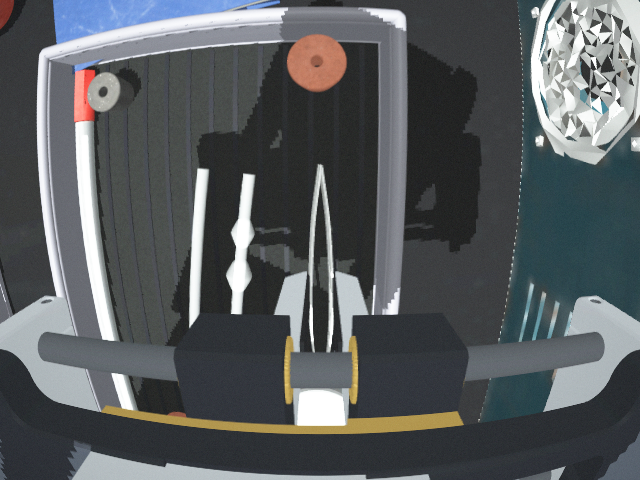

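The wrist view shows the tweezers held straight along the −y strip (320,165–350). The stopper at (317,62) and the viscometer at x≈245 px are both clear. Lowering.

Call:
servo_tool:
  commands: [0, 0.002, 0.015, 0, 0, 0, 0, 0, 0.002, 0.027, 0, 0, 0, 0, 0, 0.002, 0.036, 0, 0, 0, 0, 0, 0.002, 0.037, 0, 0, 0, 0, 0, 0.002, 0.037, 0, 0, 0, 0.015, 0, 0.002, 0.037, 0, 0, 0, 0.025, 0, 0.002, 0.037, 0, 0, 0, 0.025, 0, 0.002, 0.01, 0, 0, 0, 0.025, 0, 0.002, -0.03, 0, 0, 0, 0.05, 0, 0.002, -0.06, 0, 0, 0, 0.06]

```text
time: 8.25
tool_pos: [0.5379, -0.2894, 0.1229]
ee_rot: [3.14, -0.002, -0.114]
wrist_force: [0.4, -0.6, -0.3]
width: 0.0414
finger_force: 0.0
```

```bash
cat > d.py <<'E'
from h import *
for n in("top","side"):
  s=snapshot(n);cv2.imwrite(f"pics/{n}_d.png",s["img"])
  for k,z in(("tweezers",.011),("viscometer",.014)):
    for e in spotter.trace(k,s)[:1]:
      P,r=foot(s,e["region"],z);print(n,k,round(e["conf"],2),np.round(r[0],4),np.round(r[1],3),round(r[2],1),np.round(P.mean(0),3))
E
python3 d.py; python3 plan.py .5165,-.217,.12,-17.3 .5165,-.217,.06,-17.3
```

```text
top viscometer 0.88 [ 0.5144 -0.2151] [0.038 0.173] 73.1 [ 0.513 -0.213]
side tweezers 0.51 [ 0.5409 -0.2915] [0.025 0.127] 83.5 [ 0.542 -0.291]
side viscometer 0.64 [ 0.5203 -0.2197] [0.048 0.178] 72.1 [ 0.517 -0.219]
[-0.028, -0.0687, -0.0013] [-0.0, 0.2, 10.8]
[-0.0278, -0.0687, 0.0587] [-0.0, 0.2, 10.8]
t 8.55 [ 0.5365 -0.2885  0.1186] [-180.     0.2   -6.5]
```

Call:
servo_tool:
  commands: [-0.014, -0.035, 0, 0, 0, 5.5, 0.06, -0.028, -0.0687, 0, 0, 0, 10.8, 0.06, -0.028, -0.0687, 0.03, 0, 0, 10.8, 0.06, -0.028, -0.0687, 0.0587, 0, 0, 10.8, 0.06, -0.028, -0.0687, 0.0587, 0, 0, 10.8, 0.06]

```text
time: 9.18
tool_pos: [0.5143, -0.2159, 0.0573]
ee_rot: [-3.14, 0.009, -0.302]
wrist_force: [0.1, 0.1, 0.4]
width: 0.0596
finger_force: 0.0
```

```bash
python3 plan.py .517,-.217,.021,-17.3; python3 - <<'E'
from h import *
s=snapshot("wrist");cv2.imwrite("pics/w3.png",s["img"])
E
```

```text
[0.0033, 0.0003, 0.0362] [-0.1, 0.5, 0.0]
t 9.175 [ 0.5143 -0.2159  0.0573] [-179.9    0.5  -17.3]
```

View pics/w3.png

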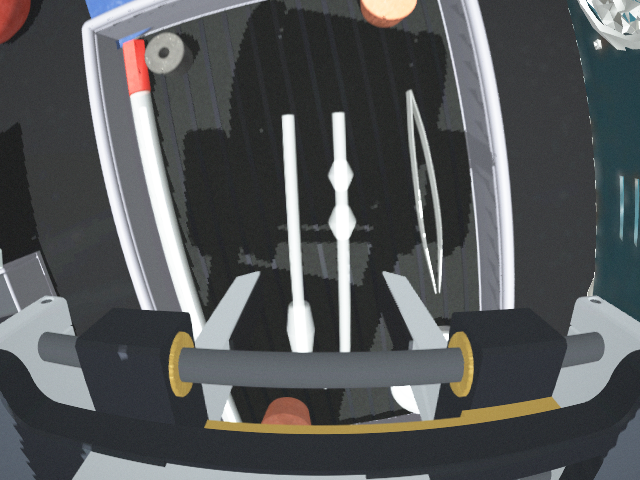

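The wrist view shows the viscometer's arms at x≈290 and 340 px, centred between the fingers. The tweezers lie clear at x≈410–440. Descending and gripping.

Call:
servo_tool:
  commands: [0.002, 0, 0.015, 0, 0, 0, 0.06, 0.002, 0, 0.028, 0, 0, 0, 0.06, 0.002, 0, 0.036, 0, 0, 0, 0.06, 0.002, 0, 0.036, 0, 0, 0, 0.06, 0.002, 0, 0.036, 0, 0, 0, 0.045, 0.002, 0, 0.036, 0, 0, 0, 0.03, 0.002, 0, 0.036, 0, 0, 0, 0.02, 0.002, 0, 0.036, 0, 0, 0, 0.02]

```text
time: 10.22
tool_pos: [0.5197, -0.2184, 0.0265]
ee_rot: [3.141, -0.001, -0.302]
wrist_force: [-0.2, 0.3, 2.5]
width: 0.0358
finger_force: 29.8
```

```bash
python3 plan.py .517,-.217,.15,-17.3 .5266,.1077,.15,87.3,4 
```

```text
[-0.0028, -0.0004, -0.1235] [0.0, -0.1, -0.0]
[-0.0902, -0.3133, -0.1238] [-2.7, 3.6, -104.6]
t 10.225 [ 0.5197 -0.2184  0.0265] [ 1.80e+02 -1.00e-01 -1.73e+01]
```

Call:
servo_tool:
  commands: [0, 0, -0.015, 0, 0, 0, 0.02, 0, 0, -0.04, 0, 0, 0, 0.02, 0, 0, -0.07, 0, 0, 0, 0.02, 0, -0.01, -0.1, -0.2, 0.3, -8, 0.02, -0.005, -0.025, -0.12, -0.5, 0.6, -18, 0.02, -0.012, -0.045, -0.1235, -0.7, 1, -28, 0.02, -0.02, -0.07, -0.1235, -1, 1.3, -38, 0.02, -0.028, -0.095, -0.1235, -1.2, 1.6, -48, 0.02, -0.035, -0.12, -0.1235, -1.5, 2, -58, 0.02, -0.042, -0.145, -0.1235, -1.7, 2.3, -68, 0.02]

```text
time: 11.48
tool_pos: [0.5223, -0.0664, 0.1503]
ee_rot: [3.096, -0.015, 0.891]
wrist_force: [-0.1, -0.5, -0.8]
width: 0.0357
finger_force: 29.8
```

```bash
python3 plan.py .5266,.1077,.15,87.3,4 
```

```text
[0.1381, -0.1061, -0.0024] [-1.0, 1.2, -36.2]
t 11.475 [ 0.5223 -0.0664  0.1503] [177.4  -0.9  51.1]
```

Call:
servo_tool:
  commands: [0.01, -0.008, -0.002, -0.3, 0.3, -9, 0.02, 0.022, -0.017, -0.002, -0.5, 0.6, -18, 0.02, 0.04, -0.03, -0.002, -0.8, 0.9, -27, 0.02, 0.06, -0.046, -0.002, -1, 1.2, -36, 0.02, 0.08, -0.061, -0.002, -1, 1.2, -36, 0.02, 0.1, -0.077, -0.002, -1, 1.2, -36, 0.02, 0.12, -0.092, -0.002, -1, 1.2, -36, 0.02, 0.136, -0.105, 0.01, -1, 1.2, -36, 0.02, 0.138, -0.106, 0.03, -1, 1.2, -36, 0.02, 0.138, -0.106, 0.04, -1, 1.2, -36, 0.02]

```text
time: 12.72
tool_pos: [0.529, 0.1062, 0.1063]
ee_rot: [3.075, 0.0, 1.515]
wrist_force: [-0.8, -0.2, -1.8]
width: 0.0356
finger_force: 29.8
```

Call:
servo_tool:
  commands: [0, 0, 0.015, 0, 0, 0, 0.02, 0, 0, 0.025, 0, 0, 0, 0.02, 0, 0, 0.025, 0, 0, 0, 0.02]

```text
time: 13.1
tool_pos: [0.5306, 0.1055, 0.0807]
ee_rot: [3.076, 0.0, 1.513]
wrist_force: [1.3, -0.8, -0.3]
width: 0.0354
finger_force: 29.8
```

```bash
python3 plan.py .5266,.1077,.06,87.3,4; cat > e.py <<'E'
from h import *
for n in("top","side"):
  s=snapshot(n);cv2.imwrite(f"pics/{n}_e.png",s["img"])
  z=robot.get_obs()["tool_pos"][2]-.0205+.009
  for e in spotter.trace("viscometer",s)[:2]:
      P,r=foot(s,e["region"],z);print(n,round(e["conf"],2),np.round(r[0],4),np.round(r[1],3),round(r[2],1),e["box"])
a=cv2.imread('pics/top_e.png')[150:300,150:310];a=cv2.resize(a,(640,600),interpolation=cv2.INTER_CUBIC)
cv2.imwrite('pics/e.png',a)
E
python3 e.py
```

```text
[0.002, -0.0055, 0.0204] [-0.2, 0.1, -0.6]
t 13.1 [0.5306 0.1055 0.0807] [176.2   0.   86.7]
top 0.78 [0.5266 0.0526] [0.08  0.039] 87.8 [240.5, 230.8, 42.4, 21.7]
side 0.83 [0.5352 0.1107] [0.156 0.044] 85.9 [241.6, 276.7, 60.8, 74.3]
```

View pics/e.png

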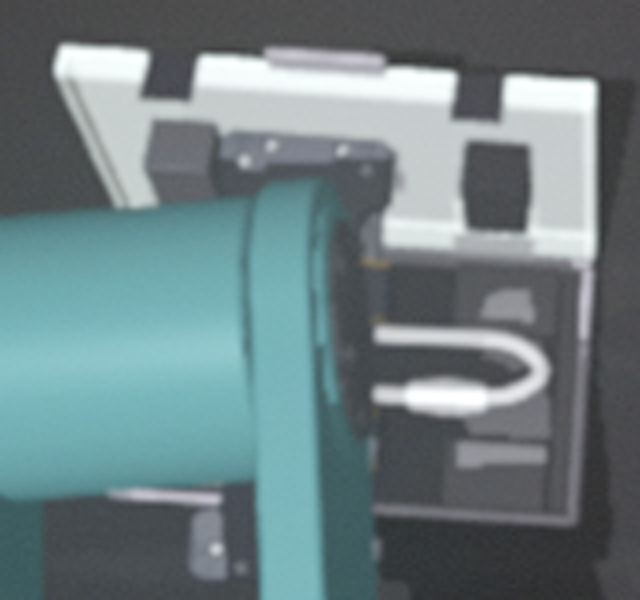

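The top view shows the bend end at crop (550,365), above the channel, and the arm hides the other end. I'll compute the offset along the channel from the bend tip in both views.

```bash
cat > g.py <<'E'
from h import *
z=.069; a=-.046; X=np.array([np.cos(a),np.sin(a)]);Y=np.array([-np.sin(a),np.cos(a)]);C=np.array([.5266,.1077])
s=snapshot("top")
for p in([287.5,241.3],[284,241]): 
  w=proj_plane(s,p,z)[0,:2]; print(w,(w-C)@X,(w-C)@Y)
for p,zz in(([150+577/4,150+522/4],.044),([150+597/4,150+255/4],.044)):
  w=proj_plane(s,p,zz)[0,:2]; print("corner",w,(w-C)@X,(w-C)@Y)
for n in("side","top"):
  s=snapshot(n); P,r=foot(s,spotter.trace("viscometer",s)[0]["region"],z)
  q=(P-C)@np.c_[X,Y]; print(n,q.min(0),q.max(0))
a=s=snapshot("side")["img"][190:410,170:390];cv2.imwrite("pics/g.png",cv2.resize(a,(600,600),interpolation=cv2.INTER_CUBIC))
E
python3 g.py
```

```text
[0.53024968 0.00986212] 0.00814477319380985 -0.09756655948690096
[0.53073466 0.01647088] 0.0083253455776443 -0.09094249321614184
corner [ 0.45627705 -0.00311828] -0.0651527136220144 -0.11393477074686044
corner [ 0.5863748  -0.01091601] 0.06516598161859913 -0.1157418603595067
side [-0.01379448 -0.07849966] [0.03257584 0.08130972]
top [-0.01515555 -0.09306157] [ 0.02369153 -0.01465552]
```

View pics/g.png

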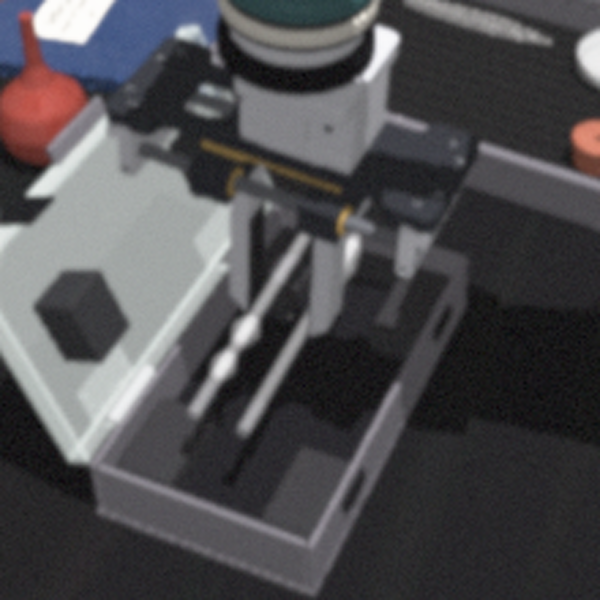

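The side view shows the arm ends over the channel, short of its end stop. The viscometer sits about 5 mm too far toward −y and 5 mm too far toward +x, so I correct both while lowering.

Call:
servo_tool:
  commands: [0.003, -0.003, 0.003, 0, 0, -0.3, 0.02, 0.0055, -0.005, 0.01, 0, 0, -0.6, 0.02, 0.0055, -0.006, 0.02, 0, 0, -0.6, 0.02, 0.0055, -0.007, 0.03, 0, 0, -0.6, 0.02, 0.0055, -0.0075, 0.037, 0, 0, -0.6, 0.02, 0.0055, -0.008, 0.043, 0, 0, -0.6, 0.02, 0.0055, -0.008, 0.043, 0, 0, -0.6, 0.02]

```text
time: 14.48
tool_pos: [0.5261, 0.1116, 0.0377]
ee_rot: [3.075, 0.001, 1.524]
wrist_force: [-0.1, 0.7, -0.9]
width: 0.0356
finger_force: 29.8
```

```bash
python3 plan.py .5256,.111,.0315,87.3,4;  sed -i 's/^z=.069/z=robot.get_obs()["tool_pos"][2]-.0115/; s/g.png/g2.png/' g.py; python3 g.py | tail -2
```

```text
[-0.0006, -0.0008, 0.0061] [-0.2, 0.0, 0.0]
t 14.475 [0.5261 0.1116 0.0377] [176.2   0.   87.3]
side [-0.01676575 -0.06106525] [0.02366793 0.08622936]
top [-0.02173614 -0.08705464] [ 0.01980987 -0.0087074 ]
```

Centred to within about 1 mm. Setting it down.

Call:
servo_tool:
  commands: [0, 0, 0.003, 0, 0, 0, 0.02, 0, 0, 0.005, 0, 0, 0, 0.02, 0, 0, 0.006, 0, 0, 0, 0.02, 0, 0, 0.006, 0, 0, 0, 0.02]

```text
time: 15.28
tool_pos: [0.5268, 0.1116, 0.0322]
ee_rot: [3.074, 0.001, 1.524]
wrist_force: [-1.1, 0.6, -1.1]
width: 0.0355
finger_force: 29.8
```

Call:
servo_tool:
  commands: [0, 0, 0.001, 0, 0, 0, 0.02, 0, 0, 0.0015, 0, 0, 0, 0.02, 0, 0, 0.0015, 0, 0, 0, 0.02]

```text
time: 15.65
tool_pos: [0.5271, 0.1116, 0.0316]
ee_rot: [3.073, 0.0, 1.524]
wrist_force: [-2.8, -1.3, 4.8]
width: 0.0352
finger_force: 29.8
```

Touched down (4.8 N). Releasing and lifting.

Call:
servo_tool:
  commands: [0, 0, 0, 0, 0, 0, 0.04, 0, 0, 0, 0, 0, 0, 0.055, 0, 0, 0, 0, 0, 0, 0.055, 0, -0.001, -0.015, 0, 0, 0, 0.055, 0, -0.003, -0.04, 0, 0, 0, 0.055, 0, -0.01, -0.08, 0, 0, 0, 0.055, 0, -0.03, -0.13, 0, 0, 0, 0.03, -0.05, -0.04, -0.18, 0, 0, 0, 0, -0.1, -0.04, -0.2, 0, 0, 0, 0]

```text
time: 16.77
tool_pos: [0.4691, 0.0142, 0.2321]
ee_rot: [3.067, 0.001, 1.528]
wrist_force: [1.2, -0.1, -0.2]
width: 0.0285
finger_force: 0.0
```

```bash
sed -i 's/^z=robot.*\[2\]-.0115/z=.019/; s/g2.png/g3.png/' g.py; python3 g.py | tail -2; python3 - <<'E'
from h import *
o=robot.get_obs();print(o["tool_pos"],o["ee_rot"],o["joint_positions"])
E
```

```text
side [-0.01809564 -0.09173293] [0.02546062 0.08980489]
top [-0.01667061 -0.08846405] [0.02123071 0.0873923 ]
[0.46850744 0.01513293 0.22714251] [ 3.07515501e+00 -2.36972488e-04  1.52511788e+00] [-0.09112675 -0.14810371  1.58024664  0.00326095  1.64309082 -0.04509694]
```

View pics/g3.png

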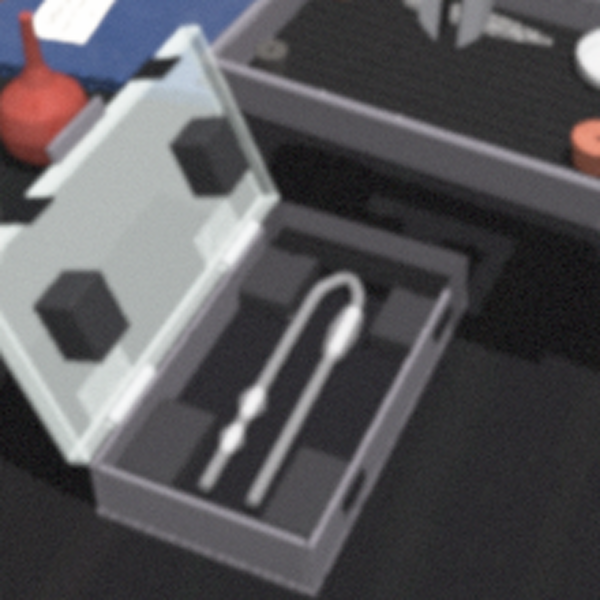

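The viscometer is seated and centred, with the bend at (345,275) and the ends at (205,487) and (255,500). Before closing the lid I check for clutter behind it.

```bash
python3 - <<'E'
from h import *
s=snapshot("side")
for n,p,z in(("bulb",(184,232),.03),("bulbR",(203,235),.03),("bulbtip",(179,195),.09),("jarR",(158,270),.05),("jartop",(147,222),.1),("bottle",(165,190),.03)): print(n,np.round(proj_plane(s,p,z)[0],3))
t=snapshot("top");cv2.imwrite("pics/top_h.png",t["img"][60:260,120:330].repeat(3,0).repeat(3,1)[:600])
E
python3 plan.py .59,.07,.26,87.4 .7,.103,.26,87.4 .7,.103,.15,87.4
```

```text
bulb [ 0.786 -0.045  0.03 ]
bulbR [ 0.747 -0.049  0.03 ]
bulbtip [ 0.806 -0.077  0.09 ]
jarR [0.758 0.081 0.05 ]
jartop [0.805 0.026 0.1  ]
bottle [ 0.897 -0.155  0.03 ]
[0.0598, 0.121, -0.0256] [3.7, -0.0, 0.1]
[0.0977, 0.2291, -0.0186] [3.7, -0.0, 0.1]
[0.0977, 0.222, 0.0912] [3.7, -0.0, 0.1]
t 17.175 [0.4684 0.0155 0.2265] [176.3  -0.   87.5]
```

View pics/top_h.png

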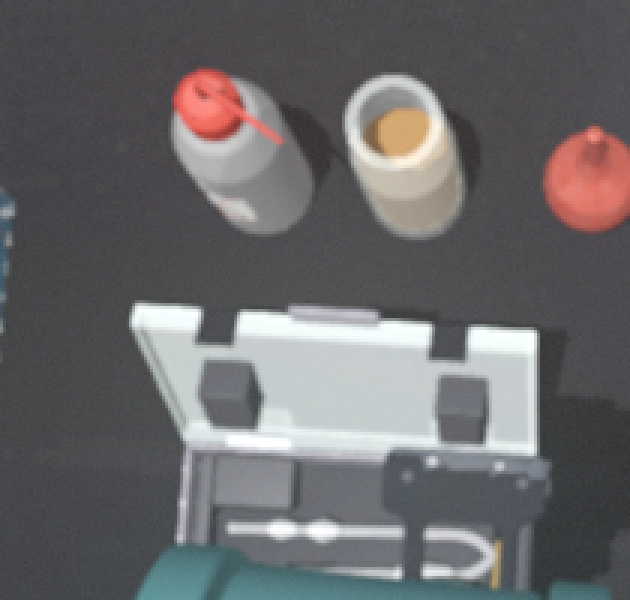

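Jars stand behind the lid from about x = 0.745. I turn the gripper so its body is narrow along x, then go over the lid and down behind it.

```bash
python3 plan.py .52,.06,.27,-2.6 .69,.102,.27,-2.6 .69,.102,.15,-2.6
```

```text
[0.0467, 0.0523, -0.0401] [2.9, -2.9, 90.0]
[0.0962, 0.2199, -0.0292] [2.9, -2.9, 90.0]
[0.0962, 0.212, 0.0906] [2.9, -2.9, 90.0]
t 17.175 [0.4684 0.0155 0.2265] [176.3  -0.   87.5]
```

Call:
servo_tool:
  commands: [0.005, 0.005, -0.01, 0.3, -0.3, 10, 0, 0.01, 0.01, -0.02, 0.6, -0.6, 20, 0, 0.02, 0.02, -0.03, 1, -1, 30, 0, 0.03, 0.03, -0.04, 1.3, -1.3, 40, 0, 0.04, 0.05, -0.04, 1.6, -1.6, 50, 0, 0.05, 0.08, -0.038, 1.9, -1.9, 60, 0, 0.065, 0.12, -0.036, 2.2, -2.2, 70, 0, 0.08, 0.16, -0.033, 2.6, -2.6, 80, 0, 0.09, 0.2, -0.03, 2.9, -2.9, 90, 0, 0.0962, 0.22, -0.029, 2.9, -2.9, 90, 0]

```text
time: 18.42
tool_pos: [0.6919, 0.1024, 0.2681]
ee_rot: [3.141, 0.001, -0.046]
wrist_force: [0.8, -0.4, 0.6]
width: 0.0007
finger_force: 0.0
```

```bash
python3 plan.py .69,.102,.27,-2.6 .69,.102,.15,-2.6
```

```text
[-0.0019, 0.0005, -0.0019] [0.0, 0.1, -0.0]
[-0.0017, 0.0004, 0.1181] [0.0, 0.1, -0.0]
t 18.425 [0.6919 0.1024 0.2681] [ 1.8e+02  1.0e-01 -2.6e+00]
```

Call:
servo_tool:
  commands: [0, 0, 0.04, 0, 0, 0, 0, 0, 0, 0.08, 0, 0, 0, 0, 0, 0, 0.118, 0, 0, 0, 0, 0, 0, 0.118, 0, 0, 0, 0, -0.015, 0, 0.118, 0, 0, 0, 0, -0.03, 0, 0.118, 0, 0, 0, 0, -0.04, 0, 0.118, 0, 0, 0, 0, -0.05, 0, 0.118, 0, 0, 0, 0]

```text
time: 19.42
tool_pos: [0.6419, 0.1031, 0.1554]
ee_rot: [-3.142, -0.007, -0.047]
wrist_force: [1.7, -0.3, 2.1]
width: 0.0004
finger_force: 0.9
```

Call:
servo_tool:
  commands: [-0.014, 0, -0.002, 0, 0, 0, 0, -0.028, 0, -0.004, 0, 0, 0, 0, -0.047, -0.001, -0.005, 0, 0, 0, 0, -0.065, -0.002, -0.003, 0, 0, 0, 0, -0.083, -0.002, 0.0025, 0, 0, 0, 0, -0.099, -0.003, 0.011, 0, 0, 0, 0, -0.114, -0.003, 0.022, 0, 0, 0, 0, -0.126, -0.003, 0.036, 0, 0, 0, 0]

```text
time: 20.42
tool_pos: [0.514, 0.1114, 0.1168]
ee_rot: [3.141, -0.003, -0.047]
wrist_force: [1.3, -0.3, 0.7]
width: 0.0008
finger_force: 0.5
```

```bash
python3 plan.py .502,.107,.0957,-2.6 .496,.107,.078,-2.6 .4945,.107,.069,-2.6
```

```text
[-0.0119, 0.005, 0.0211] [0.0, -0.2, -0.1]
[-0.0179, 0.0053, 0.0388] [0.0, -0.2, -0.1]
[-0.0195, 0.0053, 0.0478] [0.0, -0.2, -0.1]
t 20.425 [0.514  0.1114 0.1168] [180.   -0.2  -2.7]
```

Call:
servo_tool:
  commands: [-0.008, 0.002, 0.012, 0, 0, 0, 0, -0.013, 0.003, 0.022, 0, 0, 0, 0, -0.017, 0.003, 0.034, 0, 0, 0, 0, -0.02, 0.003, 0.043, 0, 0, 0, 0, -0.02, 0.003, 0.049, 0, 0, 0, 0, -0.02, 0.003, 0.052, 0, 0, 0, 0, -0.02, 0.003, 0.052, 0, 0, 0, 0]

```text
time: 21.3
tool_pos: [0.4951, 0.1093, 0.0689]
ee_rot: [3.141, -0.002, -0.047]
wrist_force: [-10.3, -1.2, 20.9]
width: 0.0006
finger_force: 10.3
```

Call:
servo_tool:
  commands: [0, 0, -0.02, 0, 0, 0, 0, 0, 0, -0.06, 0, 0, 0, 0, -0.05, -0.03, -0.11, 0, 0, 0, 0, -0.1, -0.08, -0.15, 0, 0, 0, 0, -0.1, -0.13, -0.15, 0, 0, 0, 0, -0.1, -0.16, -0.15, 0, 0, 0, 0, -0.1, -0.16, -0.15, 0, 0, 0, 0, -0.1, -0.16, -0.15, 0, 0, 0, 0]

```text
time: 22.3
tool_pos: [0.4027, 0.2735, 0.2138]
ee_rot: [3.14, -0.002, -0.047]
wrist_force: [-0.2, -1.0, 1.1]
width: 0.0003
finger_force: 0.0
```

```bash
python3 - <<'E'
from h import *
o=robot.get_obs();print(o["time"],o["tool_pos"])
s=snapshot("side")
for k in("tweezers","viscometer"):
  for e in spotter.trace(k,s)[:2]: print(k,e["conf"],np.round(foot(s,e["region"],.014)[1][0],3))
cv2.imwrite("pics/end.png",cv2.resize(s["img"][150:420,120:480],(800,600)))
E
```

```text
22.3 [0.40268799 0.27353255 0.21380555]
```

View pics/end.png

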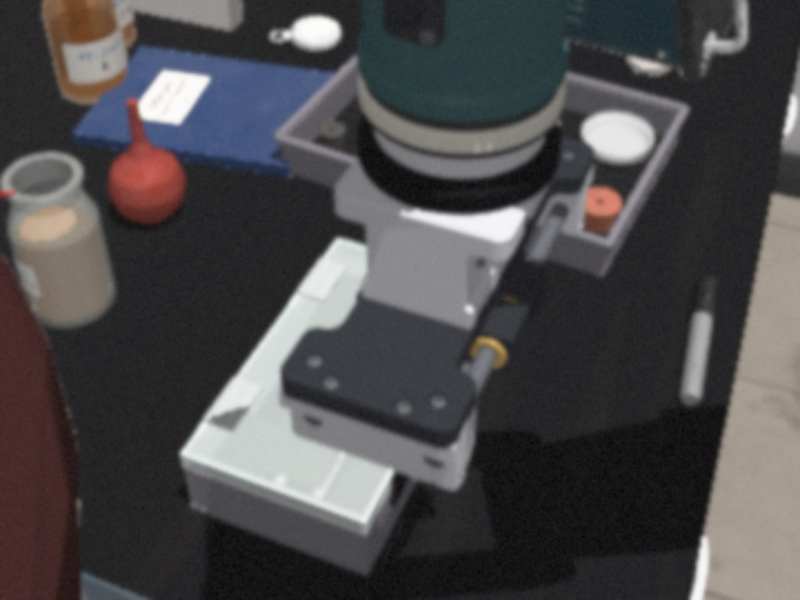

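The end view shows the lid down on the case, with its front corner near (375,525). Checking the angle by projection.

```bash
python3 - <<'E'
from h import *
s=snapshot("side");a=-.048
for th in(0,.05,.1):
  P=[]
  for r,h in((.13,.014),(0,.014)):
    x=.065-r*np.cos(th)+h*np.sin(th);z=.044+r*np.sin(th)+h*np.cos(th);y=.113
    P.append((.5266+x*np.cos(a)-y*np.sin(a),.1077+x*np.sin(a)+y*np.cos(a),z))
  print(th,np.round((to_px(s,P)-[120,150])/.45))
E
```

```text
0 [[368. 523.]
 [182. 455.]]
0.05 [[366. 516.]
 [181. 454.]]
0.1 [[364. 509.]
 [180. 454.]]
```

Corner observed at (375,525) against (368,523) predicted for shut, so the lid is closed. Handing in.

```bash
python3 -c "
from bench import close_job
print(close_job())"
```

```text
the job is handed in; nothing more can be done
None
```

The job is handed in at about 22 s on the robot clock: tweezers laid in the tray, viscometer set down centred in the channel, and lid pressed shut; the hand-in reported no verdict, and the final camera check agreed with a shut lid.

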